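# Lock the label printer's service cover with the slot key

### The arm

A 7-joint arm with a two-finger parallel gripper is mounted at the origin on the work surface; the furniture and walls round the work are solid. World frame = base frame: x ahead of the robot, y to its left, z up, the work surface at z = 0. Lengths are in m, angles in rad, forces in N, time in s.
With the tool pointing down it reaches from about 0.4 to 0.85 m from the base axis. Payload 10.4 kg.
Tool frame: the origin (TCP) lies between the finger pads, 19 mm behind the fingertips; this is the grasp point; z points along the fingers, y is the line along which they close (so a half turn about z gives the same grasp; the last joint's range is limited). The gripper opens to 87 mm and grips with 3 to 60 N. Pads are 19 mm wide; open, the fingers measure 117 mm over their backs; the gripper's body (75 mm by 190 mm) begins 51 mm behind the grasp point.
Start: joints at [1.242, 0.332, -0.065, 1.46, 0.022, 1.35, -0.088], TCP at [0.188, -0.596, 0.241] pointing down, gripper open.
Joint ranges: [-2.6, 2.6], [-0.5, 2.12], [-1.47, 1.34], [0.16, 2.42], [-1.27, 4.41], [0.06, 2.06], [-2.6, 2.6]. Speed limits (rad/s): [2.22, 2.22, 2.79, 2.79, 3.14, 3.14, 3.14].

### API

Orientations are given as a unit quaternion [x, y, z, w].
In Python, from bench import monitor, cams, ticket gives the robot as it stands.
- The arm moves only by the shell command python3 -m crank 'ROWS' [OPENING] [FORCE]. ROWS is a JSON object whose one key "steps" holds a list of rows, each a list of 2 entries, a list of its own where there are three numbers: the shift along the world's x, y, z in units of 25 mm (1.0 is 25 mm), then the turn, a rotation vector about the world's x, y, z in units of 5 degrees (1.0 is 5 degrees). In form: {"steps": [[[x, y, z], [ax, ay, az]], ...]}. A call has 1 to 10 rows; each row shifts and turns the commanded pose from where the row before left it; what a row does not reach is not made up. A row lasts 1/12 s, in which the tool goes at most 41.7 mm and 7.16 degrees, less where a joint would pass 70% of its speed; a pose out of reach is approached as far as the arm can. A call is refused whole if a number of a shift passes 1 or a number of a turn 1, either way. A call with a gripper value outside its range is refused whole. OPENING is the finger opening in mm, from 0 to 87, set as the call begins (- or left out, the last holds). The fingers move at their own pace and stop on an object; FORCE is the grip in N (left out, the last holds). Time passes only in rows, so rows that do not move let the fingers close. It gives the time, the measured TCP pose, the force, the opening and the grip force at its end, in the units of the state.
- monitor.read_state(): the state, without advancing time (a new reading comes with each control period).
- cams.camera(name): name is "side" or "top"; returns a dict with "pixels" (400x640x3 uint8, blue, green, red), "z_map" (400x640 float32, m along the optical axis (not along the pixel's ray), 0 where there is no reading), "vfov" (degrees; the focal length in pixels is half the picture's height over the tangent of half this angle, whatever the lens; pixels are square), "cx", "cy" (the principal point, pixels), "T" (4x4, takes a point from camera to world coordinates). Camera axes: x right, y up, looking along -z (the intrinsics and any distortion apply to the point x, -y, -z); pixel columns grow to the right and rows downward; lengths in m; the calibration is good to about 2 mm. A picture is of the moment at which its call begins.
- ticket.close_job(): hands the job in; it is judged then, once.
The state is a dict: "time": time; "joint_positions": joint angles; "joint_vel": joint speeds; "joint_torque": joint torques, N m; "ee_pos": TCP position; "eef_rot": TCP orientation; "ft_force": force on the tool from outside, world axes, zero at the start; "torque": the same for the moment, N m; "width": finger opening in m; "grip_force": force on a finger pad.
Only numpy, scipy, OpenCV 4.12 (cv2) and the standard library are available. Lean on these libraries where they do the work, as an engineer would, in place of code of your own. Each camera call takes 0.05 s, during which the arm holds its last target. There are 200 camera calls.

### The job

Lock the label printer's cover: take the orange service key from its stand, put its blade in the slot of the brass cam lock, press the cam gently down against its spring and turn it clockwise with the key until it meets its stop, then let it spring back up so that it stays locked. Put the key back upright in its stand, fully down, and let go. Do not force the lock, do not touch the cam with the fingers, and leave the things around as they are.

Things in the scene. Friction and masses are not known exactly. Their poses are not given: they have to be found in the camera images.
- printer: desktop label printer, grey below, black above, 150 (x) x 190 (y) x 80 mm high, fixed. Origin: centre of its underside; -x is its front (label exit), +y its left side, z up. On its flat top, 20 mm towards the front from the middle (x = -20, y = 0), stands the lock: a dark round steel collar, 56 mm in diameter, rim 106 mm above the bench, bore 36 mm, with the brass cam head inside.
- lock (a point): point fixed to the printer: on the lock's vertical axis, 105 mm above the bench, where the middle of the cam head's top is when the cam is fully up. Axes as the printer's. A red dot on the collar towards printer -x marks unlocked.
- cam_slot (a point): middle of the top face of the brass cam head (34 mm in diameter, 1 mm below the collar's rim when up); it moves with the cam. x axis along the straight slot, z up; two white dots flank the slot's -x end. The slot is 5 mm wide, 6 mm deep, runs right across the head and has sloped lips (about 7.5 mm wide at the top). Unlocked, its x lies within 3 degrees of the printer's x.
- slot_floor (a point): middle of the slot's flat floor, 6 mm under cam_slot; moves with the cam. The cam is sprung: 2.5 N starts it down, then 1 N per mm more; 8 mm of travel to a rigid end. A hidden lug blocks turning beyond 10 to 43 degrees unless the cam is held over 4 mm down (6.5 N): hold it at 5 to 6.5 mm (7.5 to 9 N). Over 25 N of contact on the lock, all touching points added up, counts as forcing.
- lock_mark (a point): green dot on the collar's rim towards printer +y: about locked. Held down, the cam turns clockwise from above (0.03 N m friction) to a stop between 72 and 106 degrees, different each time. Only in the last 4 degrees or so before it can the cam rise when relieved, then locked. The blade has 5 degrees of play each way: feel for the stop (stiff rubber, 0.07 N m a degree; 0.1 is enough).
- key: service key, 90 mm tall, 0.11 kg, upright in its stand at the start. Origin: middle of the blade's lower edge; z up, x along the blade's width. Steel blade 26 mm wide (x), 3 mm thick (y), 14 mm high, the lowest 2 mm thinned to 24 x 1.8 mm; round shank 8 mm thick; orange grip block 50 (x) x 20 (y) x 40 mm, from z = 50 to 90 mm. Turned half round about z it is the same.
- key_grip (a point): point on the key's axis inside the grip block, 74 mm above the blade's lower edge; a good TCP place for a grasp from above, fingers closing along the key's y across the 20 mm.
- stand: aluminium key stand on a dark 80 (x) x 60 (y) mm foot plate, fixed, 60 mm high. Origin: centre of its underside. A rectangular well, 36 mm (x) by 16 mm (y), open at the top, 56 mm deep, with 8 mm walls: the key's blade and shank hang in it and the grip block's underside rests on the rim, so the key's origin is then 10 mm above the bench and the key's x lies along the stand's x, either way round.
- stand_mouth (a point): centre of the stand's well at its rim, 60 mm above the bench; axes as the stand's.
- small_box_1: bystander: small taped brown carton, 103 x 77 x 57 mm, loose; origin: centre of its underside
- battery_pack: bystander: black scanner battery, 76 x 38 x 22 mm, loose; origin: centre of its underside
- tape_measure: bystander: yellow pocket tape measure standing upright, 42 x 76 x 67 mm high, loose; origin: centre of its underside
Not all that is in view belongs to the job. Leave any purple or white look-alike of the key alone.

How it is judged:
On the way, in this order (a step that is already met when the one before it is completed fails the run):
1. the key's blade is in the slot and the cam is held at least 4 mm down by the key, still unlocked (z of cam_slot in the frame of lock below -0.004 m and contact force between key and printer above 2 N and horizontal distance between key and cam_slot below 0.008 m and z of key in the frame of cam_slot below -0.004 m and angle between the x axis of cam_slot and the x axis of printer, either way round below 0.3 rad), for 0.1 s.
2. the cam is turned to within 23 degrees of a quarter turn, with the blade in its slot (angle between the x axis of cam_slot and the y axis of printer, either way round below 0.4 rad and horizontal distance between key and cam_slot below 0.008 m and z of key in the frame of cam_slot below -0.003 m), for 0.1 s.
At the end, for the whole second after the job is handed in: The cam is locked: fully up again (within 1.5 mm), its slot within 23 degrees of the printer's y axis. The key hangs in its stand, upright within 7 degrees, at rest, its grip on the rim (origin at most 14 mm above the bench, within 12 mm of the well's axis) (angle between the x axis of cam_slot and the y axis of printer, either way round below 0.4 rad and z of cam_slot in the frame of lock above -0.0015 m and horizontal distance between key and stand_mouth below 0.012 m and height (world z) of key below 0.014 m and angle between key's own z axis and vertical below 0.12 rad and linear speed of key below 0.02 m/s); the robot touches nothing.
It fails at once if the lock was forced: more than 25 N between key and printer (contact force between key and printer above 25 N).
It fails at once if the fingers or the arm pushed on the printer or its lock (contact force between any of the fingers, the arm and printer above 1 N).
It fails at once if a bystander was moved more than 20 mm (distance of any of tape_measure, small_box_1, battery_pack from where it was at the start of the episode above 0.02 m).
It also fails if it takes over 72 s, if anything falls off the work surface, if the arm or the gripper's body presses on something with over 40 N, if the wrist force passes 120 N, or if a joint passes its speed limit or range.

## Working session

There is one attempt and no reset: what is moved stays moved. The work goes in short steps, Python scripts to look and compute and a shell command to move; the robot and the scene stay as the last step left them, time stands still between calls to the robot, and variables do not carry over. Pictures are saved under pics/ and viewed, at most 10 in all, crops included, and the job is handed in when it is done.

```bash
ls; mkdir -p pics; python3 - <<'E'
from bench import monitor,cams
import cv2,numpy as np
s=monitor.read_state();print(s)
for n in("side","top"):
    c=cams.camera(n);cv2.imwrite(f"pics/{n}0.png",c["pixels"]);np.savez(f"pics/{n}0.npz",**{k:v for k,v in c.items()})
    print(n,list(c.keys()),c["vfov"],c["cx"],c["cy"],np.round(c["T"],3).tolist())
    print({k:v for k,v in c.items() if k not in("pixels","z_map","T")})
E
```

```text
pics
{'time': 0.0, 'joint_positions': array([ 1.24244963,  0.33289024, -0.06471117,  1.46092918,  0.02159765,
        1.34988428, -0.0884816 ]), 'joint_vel': array([ 0.00144777, -0.00106876, -0.00018501,  0.00030648, -0.00051353,
        0.00156812, -0.00090259]), 'joint_torque': array([-6.20245009e-04, -6.23247385e+01,  2.45199970e-02, -3.89907467e+01,
       -6.12114184e-02,  3.98084521e-02,  9.34428931e-05]), 'ee_pos': array([ 0.18802561, -0.59567745,  0.24044827]), 'eef_rot': array([ 9.88333617e-01,  1.52302857e-01, -1.36531490e-04, -6.94497257e-04]), 'ft_force': array([-0.91036633, -0.18220953, -0.1885149 ]), 'torque': array([ 0.00016963,  0.00609241, -0.00891115]), 'grip_force': 0.0, 'width': 0.08695165503236708}
side ['pixels', 'z_map', 'vfov', 'cx', 'cy', 'T'] 56.67059736941929 318.2022110141525 201.40314067797053 [[-0.999, 0.019, -0.045, 0.511], [-0.048, -0.572, 0.819, 0.585], [-0.01, 0.82, 0.572, 0.596], [0.0, 0.0, 0.0, 1.0]]
{'vfov': 56.67059736941929, 'cx': 318.2022110141525, 'cy': 201.40314067797053}
top ['pixels', 'z_map', 'vfov', 'cx', 'cy', 'T'] 50.39311178516208 317.0241703975778 199.6555172047028 [[0.003, 0.993, -0.118, 0.401], [-1.0, 0.003, -0.004, -0.144], [-0.004, 0.118, 0.993, 1.339], [0.0, 0.0, 0.0, 1.0]]
{'vfov': 50.39311178516208, 'cx': 317.0241703975778, 'cy': 199.6555172047028}
```

View pics/top0.png

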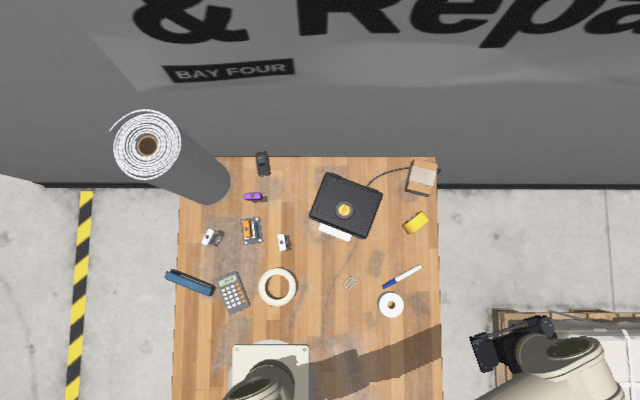

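View pics/side0.png

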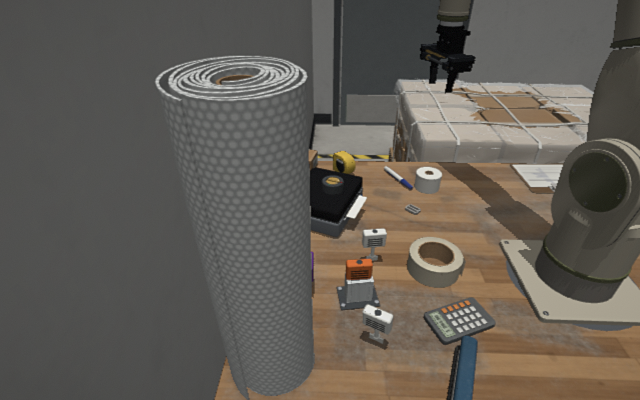

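Top view: the orange key is at (247,231) in its stand. White look-alikes are at (212,237) and (283,241), and a purple one is at (253,197). Only the orange one on an aluminium stand fits the description. The printer is at (345,205) with its lock at (344,210). In the side view the key is at (359,270) and the lock at (332,182). One enlarged crop next to confirm.

```bash
python3 - <<'E'
import cv2,numpy as np
t=cv2.imread("pics/top0.png");s=cv2.imread("pics/side0.png")
f=lambda i,x,y,w,h:cv2.resize(i[y:y+h,x:x+w],(400,300),interpolation=cv2.INTER_CUBIC)
cv2.imwrite("pics/crop1.png",np.vstack([np.hstack([f(t,227,213,48,36),f(t,324,195,40,30)]),np.hstack([f(s,330,250,64,48),f(s,310,166,48,36)])]))
def pts(n,x,y):
    d=np.load(f"pics/{n}0.npz");z=d["z_map"][y,x];fl=200/np.tan(np.radians(d["vfov"]/2))
    p=np.array([(x-d["cx"])/fl*z,-(y-d["cy"])/fl*z,-z,1]);return np.round(d["T"]@p,4)[:3]
for n,x,y in[("top",247,231),("top",344,210),("top",356,190),("top",300,200),("top",417,222),("side",359,270),("side",333,182),("side",410,210),("top",350,283)]:print(n,x,y,pts(n,x,y))
E
```

```text
top 247 231 [0.4552 0.0641 0.1004]
top 344 210 [ 0.5175 -0.2184  0.0987]
top 356 190 [ 0.5797 -0.2558  0.0777]
top 300 200 [ 0.558  -0.085   0.0025]
top 417 222 [ 0.4855 -0.4396  0.0618]
side 359 270 [0.4629 0.0794 0.0869]
side 333 182 [ 0.5167 -0.2077  0.1034]
side 410 210 [ 0.3091 -0.2294  0.0057]
top 350 283 [ 0.3004 -0.2413  0.0077]
```

View pics/crop1.png

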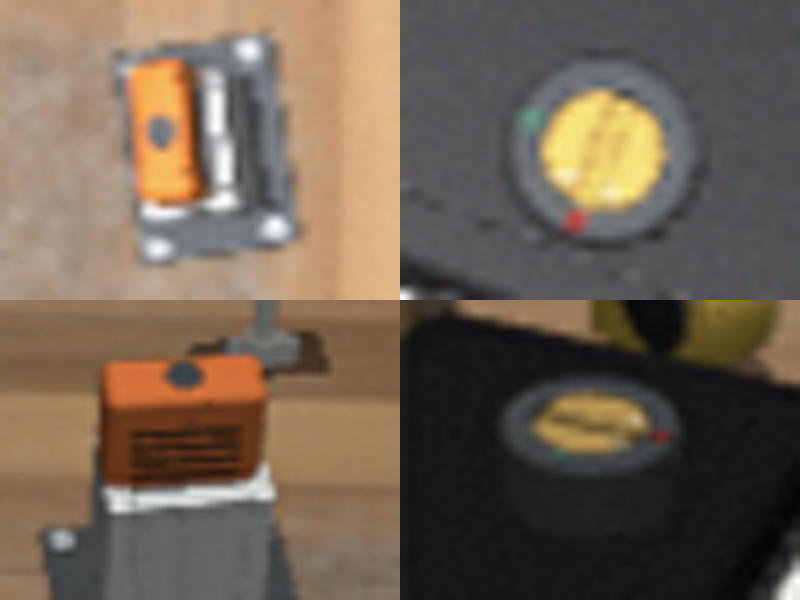

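The crop confirms the orange key hanging in the aluminium stand. The lock's red dot points to the printer's front, and its slot lies roughly along printer x. Now precise measurement from both views.

```bash
cat > h.py <<'E'
import cv2,numpy as np
from bench import monitor,cams
def load(n,k): return dict(np.load(f"pics/{n}{k}.npz"))
def grab(n,k):
    c=cams.camera(n);np.savez(f"pics/{n}{k}.npz",**c);return c
def rays(d,uv):
    uv=np.atleast_2d(np.asarray(uv,float));f=200/np.tan(np.radians(d["vfov"]/2))
    v=np.c_[(uv[:,0]-d["cx"])/f,-(uv[:,1]-d["cy"])/f,-np.ones(len(uv))]
    return d["T"][:3,3],v@d["T"][:3,:3].T
def plane(d,uv,z):
    o,r=rays(d,uv);return o+r*((z-o[2])/r[:,2])[:,None]
def tri(d1,p1,d2,p2):
    A=np.zeros((3,3));b=np.zeros(3);L=[]
    for d,p in((d1,p1),(d2,p2)):
        o,r=rays(d,p);r=r[0]/np.linalg.norm(r[0]);M=np.eye(3)-np.outer(r,r);A+=M;b+=M@o;L.append((o,M))
    x=np.linalg.solve(A,b);return x,[np.linalg.norm(M@(x-o)) for o,M in L]
def mask(d,lo,hi,box):
    h=cv2.cvtColor(d["pixels"],cv2.COLOR_BGR2HSV);m=cv2.inRange(h,lo,hi);x,y,w,hh=box
    o=np.zeros_like(m);o[y:y+hh,x:x+w]=m[y:y+hh,x:x+w];return o
def cen(m):
    M=cv2.moments(m,True);return np.array([M["m10"],M["m01"]])/M["m00"],int(M["m00"])
E
python3 - <<'E'
from h import *
t=load("top",0);s=load("side",0)
# brass
for nm,lo,hi,bt,bs in[("brass",(18,90,90),(32,255,255),(333,200,22,22),(318,172,30,20)),("red",(0,120,80),(8,255,255),(333,200,22,22),(315,172,35,20)),("green",(50,60,60),(90,255,255),(333,200,22,22),(315,172,35,20))]:
    a,na=cen(mask(t,lo,hi,bt));b,nb=cen(mask(s,lo,hi,bs));x,e=tri(t,a,s,b)
    print(nm,a,na,b,nb,"tri",x.round(4),np.round(e,4),"plane",plane(t,a,.105)[0].round(4),plane(s,b,.105)[0].round(4))
# orange
lo,hi=(5,150,120),(16,255,255)
m=mask(t,lo,hi,(238,215,25,30));c=max(cv2.findContours(m,0,1)[0],key=cv2.contourArea)
ys,xs=np.nonzero(m);P=plane(t,np.c_[xs,ys],.1)[:,:2].astype(np.float32);r=cv2.minAreaRect(P);print("key rect top",r,cen(m),P.mean(0))
ys,xs=np.nonzero(m);z=t["z_map"][ys,xs];o,rr=rays(t,np.c_[xs,ys]);Q=o+rr*z[:,None];Q=Q[Q[:,2]>.08];print(len(Q),np.median(Q,0),np.ptp(Q,0))
# top face in side: brighter orange
ms=mask(s,(5,150,170),(16,255,255),(340,250,40,35));ys,xs=np.nonzero(ms);print(cen(ms),xs.min(),xs.max(),ys.min(),ys.max())
P2=plane(s,np.c_[xs,ys],.1)[:,:2].astype(np.float32);print("key rect side",cv2.minAreaRect(P2),P2.mean(0))
# grip button dark
b=mask(t,(0,0,0),(180,110,140),(243,225,8,8));b2=mask(s,(0,0,0),(180,140,110),(353,258,13,8));a,na=cen(b);bb,nb=cen(b2);print("button",a,na,bb,nb,tri(t,a,s,bb))
# printer top clouds
d=t["z_map"];ys,xs=np.mgrid[165:240,305:390];uv=np.c_[xs.ravel(),ys.ravel()];o,rr=rays(t,uv);Q=o+rr*d[uv[:,1],uv[:,0]][:,None]
k=(Q[:,2]>.07)&(Q[:,2]<.09);print("printer rect",cv2.minAreaRect(Q[k][:,:2].astype(np.float32)),np.median(Q[k][:,2]))
k=(Q[:,2]>.094);print("collar",cv2.minEnclosingCircle(Q[k][:,:2].astype(np.float32)),Q[k].mean(0),k.sum())
E
```

```text
brass [343.79090909 209.35454545] 110 [332.25       180.13157895] 76 tri [ 0.5189 -0.2175  0.1029] [0.0002 0.0002] plane [ 0.5188 -0.2174  0.105 ] [ 0.5187 -0.214   0.105 ]
red [341.  216.5] 2 [340.5 182. ] 2 tri [ 0.498  -0.2093  0.1028] [0.0001 0.0001] plane [ 0.4979 -0.2092  0.105 ] [ 0.4979 -0.2058  0.105 ]
green [336.66666667 206.33333333] 3 [328.5 184. ] 2 tri [ 0.5277 -0.1967  0.1042] [0. 0.] plane [ 0.5276 -0.1967  0.105 ] [ 0.5277 -0.1954  0.105 ]
key rect top ((0.4634263217449188, 0.06666173040866852), (0.047603730112314224, 0.01956246979534626), 6.0241379737854) (array([246.79310345, 227.89655172]), 58) [0.4642317  0.06502186]
56 [0.46696687 0.06171989 0.09980593] [0.04694473 0.02172183 0.01088664]
(array([359.        , 262.63571429]), 140) 347 371 259 266
key rect side ((0.4629881978034973, 0.07259073853492737), (0.04699312523007393, 0.017368679866194725), 7.138727188110352) [0.46332523 0.07313824]
button [246.33333333 228.16666667] 6 [359.76190476 260.66666667] 21 (array([0.46251636, 0.06662544, 0.09899916]), [np.float64(0.00095849435958282), np.float64(0.0009584943595828628)])
printer rect ((0.5380459427833557, -0.226577028632164), (0.1859709769487381, 0.14786776900291443), 68.50271606445312) 0.0802396404646083
collar ((0.46955084800720215, -0.19181549549102783), 0.08367212116718292) [ 0.50946142 -0.21293619  0.19892386] 302
```

```bash
python3 -m crank '{"steps":[[[0.6,0.78,0],[0,0,1]],[[0.6,0.78,0],[0,0,1]],[[0.6,0.78,0],[0,0,1]],[[0.6,0.78,0],[0,0,1]],[[0.6,0.78,0],[0,0,1]],[[0.6,0.78,0],[0,0,1]],[[0.6,0.78,0],[0,0,1]],[[0.6,0.78,0],[0,0,1]],[[0.6,0.78,0],[0,0,1]],[[0.6,0.78,0],[0,0,1]]]}' 50 30
python3 -m crank '{"steps":[[[0.5,0.78,0],[0,0,1]],[[0.5,0.78,0],[0,0,1]],[[0.5,0.78,0],[0,0,1]],[[0.5,0.78,0],[0,0,1]],[[0.5,0.78,0],[0,0,1]],[[0.5,0.78,0],[0,0,1]],[[0.5,0.78,0],[0,0,1]],[[0.5,0.78,0],[0,0,1]],[[0.5,0.78,0],[0,0,1]],[[0.5,0.78,0],[0,0,1]]]}'
```

```text
time: 0.93
ee_pos: [0.3386, -0.3998, 0.241]
eef_rot: [0.83, 0.557, -0.0, -0.0]
ft_force: [0.3, -0.7, 0.2]
width: 0.0503
grip_force: 0.0
time: 1.77
ee_pos: [0.4634, -0.2049, 0.241]
eef_rot: [0.517, 0.856, -0.0, -0.0]
ft_force: [0.6, 0.4, 0.7]
width: 0.0503
grip_force: 0.0
```

```bash
python3 -m crank '{"steps":[[[0,0.78,0],[0,0,0.98]],[[0,0.78,0],[0,0,0.98]],[[0,0.78,0],[0,0,0.98]],[[0,0.78,0],[0,0,0.98]],[[0,0.78,0],[0,0,0.98]],[[0,0.78,0],[0,0,0.98]],[[0,0.78,0],[0,0,0.98]],[[0,0.78,0],[0,0,0.98]],[[0,0.78,0],[0,0,0.98]],[[0,0.78,0],[0,0,0.98]]]}'
python3 -m crank '{"steps":[[[0,0.77,-0.8],[0,0,0.98]],[[0,0.77,-0.8],[0,0,0.98]],[[0,0.77,-0.8],[0,0,0.98]],[[0,0.77,-0.8],[0,0,0.98]],[[0,0,0],[0,0,0]],[[0,0,0],[0,0,0]]]}'
python3 - <<'E'
from h import *
t=grab("top",1);s=grab("side",1)
cv2.imwrite("pics/v1.png",np.hstack([cv2.resize(t["pixels"][190:270,197:297],(400,320)),cv2.resize(s["pixels"][190:310,300:450],(400,320))]))
st=monitor.read_state();print(st["joint_positions"].round(2),st["ee_pos"],st["eef_rot"])
E
```

```text
time: 2.6
ee_pos: [0.4629, -0.0101, 0.2411]
eef_rot: [0.115, 0.993, -0.0, -0.0]
ft_force: [0.6, 0.2, 0.3]
width: 0.0499
grip_force: 0.0
time: 3.1
ee_pos: [0.4623, 0.0667, 0.1604]
eef_rot: [-0.054, 0.999, 0.0, -0.001]
ft_force: [0.5, -1.3, 0.2]
width: 0.0505
grip_force: 0.0
[ 0.58  0.12 -0.85  1.93  0.1   1.14  1.36] [0.46348902 0.06526937 0.1617497 ] [-5.23401741e-02  9.98629304e-01 -5.37192292e-05  1.31545549e-04]
```

View pics/v1.png

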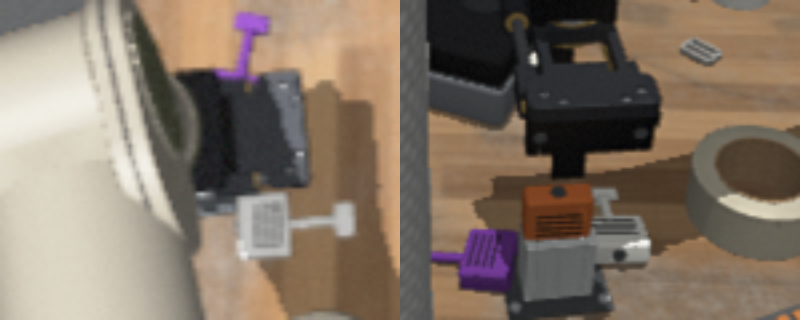

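Crop: the side view shows the gripper centred over the orange key. The purple and white look-alikes are clear of the fingers. Descending.

```bash
python3 -m crank '{"steps":[[[0,0.04,-0.5],[0,0,0]],[[0,0,-0.5],[0,0,0]],[[0,0,-0.5],[0,0,0]],[[0,0,-0.5],[0,0,0]],[[0,0,-0.4],[0,0,0]],[[0,0,-0.4],[0,0,0]],[[0,0,-0.3],[0,0,0]],[[0,0,0],[0,0,0]],[[0,0,0],[0,0,0]]]}' 
python3 -m crank '{"steps":[[[0,0,0],[0,0,0]],[[0,0,0],[0,0,0]],[[0,0,0],[0,0,0]],[[0,0,0],[0,0,0]],[[0,0,0],[0,0,0]],[[0,0,0],[0,0,0]]]}' 0 45
```

```text
time: 3.95
ee_pos: [0.463, 0.0671, 0.0836]
eef_rot: [-0.054, 0.999, 0.0, -0.0]
ft_force: [-0.3, 0.4, 0.2]
width: 0.0503
grip_force: 0.0
time: 4.45
ee_pos: [0.4633, 0.067, 0.084]
eef_rot: [-0.053, 0.999, 0.0, 0.0]
ft_force: [0.8, -0.5, 1.4]
width: 0.0198
grip_force: 45.0
```

```bash
python3 -m crank '{"steps":[[[0,0,0.3],[0,0,0]],[[0,0,0.5],[0,0,0]],[[0,0,0.7],[0,0,0]],[[0,0,0.8],[0,0,0]],[[0,0,0.8],[0,0,0]],[[0,0,0.8],[0,0,0]],[[0,0,0.7],[0,0,0]],[[0,0,0.5],[0,0,0]],[[0,0,0.3],[0,0,0]]]}'
python3 -m crank '{"steps":[[[0.1,-0.6,0],[0,0,-0.4]],[[0.1,-0.9,0],[0,0,-0.4]],[[0.2,-1,0],[0,0,-0.4]],[[0.2,-1,0],[0,0,-0.4]],[[0.2,-1,0],[0,0,-0.4]],[[0.2,-1,0],[0,0,-0.4]],[[0.2,-1,0],[0,0,-0.4]],[[0.2,-1,0],[0,0,-0.4]],[[0.2,-1,0],[0,0,-0.4]],[[0.2,-1,0],[0,0,-0.4]]]}'
python3 -m crank '{"steps":[[[0.2,-0.9,0],[0,0,-0.4]],[[0.2,-0.6,0],[0,0,-0.4]],[[0.23,-0.38,0],[0,0,-0.4]],[[0,0,0],[0,0,-0.3]],[[0,0,0],[0,0,0]],[[0,0,0],[0,0,0]],[[0,0,0],[0,0,0]]]}'
python3 - <<'E'
from h import *
t=grab("top",2);s=grab("side",2)
cv2.imwrite("pics/v2.png",np.hstack([cv2.resize(t["pixels"][160:260,282:407],(400,320)),cv2.resize(s["pixels"][60:220,270:470],(400,320))]))
st=monitor.read_state();print(st["joint_positions"].round(2),st["ee_pos"],st["eef_rot"],st["ft_force"],st["torque"])
E
```

```text
time: 5.2
ee_pos: [0.4637, 0.0673, 0.2214]
eef_rot: [-0.054, 0.999, -0.0, 0.001]
ft_force: [0.7, -0.1, -0.9]
width: 0.0195
grip_force: 45.0
time: 6.03
ee_pos: [0.5084, -0.1734, 0.2184]
eef_rot: [0.123, 0.992, 0.0, -0.0]
ft_force: [0.3, 0.3, -2.5]
width: 0.0194
grip_force: 45.0
time: 6.62
ee_pos: [0.524, -0.2172, 0.2187]
eef_rot: [0.185, 0.983, 0.0, -0.0]
ft_force: [-0.2, 0.4, -0.3]
width: 0.0197
grip_force: 45.0
[ 0.81  0.27 -0.59  1.62  0.16  1.29  1.39] [ 0.52397292 -0.21722478  0.21885393] [1.85009970e-01 9.82736644e-01 9.81989946e-06 2.64023964e-06] [ 0.01225053 -0.08269707 -1.40879121] [ 0.04575094 -0.15212796  0.00802856]
```

View pics/v2.png

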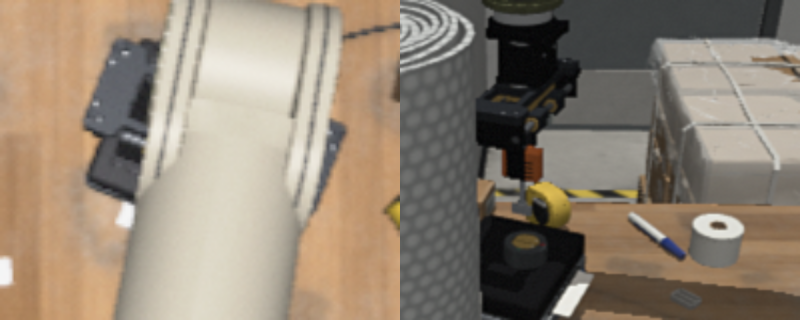

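Crop: the key hangs upright over the lock, and the side view shows its blade above the collar. The arm hides the top view. The lock centre from brass, dots and printer outline agrees at (0.519, -0.2177), yaw -21.5 deg. Centring and descending to just above the cam.

```bash
python3 -m crank '{"steps":[[[-0.1,0,-0.2],[0,0,0]],[[-0.1,-0.02,-0.3],[0,0,0]],[[0,0,-0.3],[0,0,0]],[[0,0,-0.3],[0,0,0]],[[0,0,-0.2],[0,0,0]],[[0,0,-0.1],[0,0,0]],[[0,0,0],[0,0,0]],[[0,0,0],[0,0,0]],[[0,0,0],[0,0,0]]]}'
python3 - <<'E'
from h import *
import time
for i in range(3):
    st=monitor.read_state();print(st["ee_pos"].round(4),st["ft_force"].round(2),st["torque"].round(3))
s=grab("side",3);cv2.imwrite("pics/v3.png",cv2.resize(s["pixels"][120:210,290:390],(800,600)[:1]+(600,),interpolation=cv2.INTER_CUBIC) if 0 else cv2.resize(s["pixels"][135:195,295:375],(800,600),interpolation=cv2.INTER_CUBIC))
E
```

```text
time: 7.47
ee_pos: [0.5192, -0.218, 0.1841]
eef_rot: [0.185, 0.983, 0.0, 0.0]
ft_force: [-0.6, 0.1, -0.9]
width: 0.0198
grip_force: 45.0
[ 0.5192 -0.218   0.1841] [-0.58  0.15 -0.94] [ 0.03  -0.143  0.005]
[ 0.5192 -0.218   0.1841] [-0.58  0.15 -0.94] [ 0.03  -0.143  0.005]
[ 0.5192 -0.218   0.1841] [-0.58  0.15 -0.94] [ 0.03  -0.143  0.005]
```

View pics/v3.png

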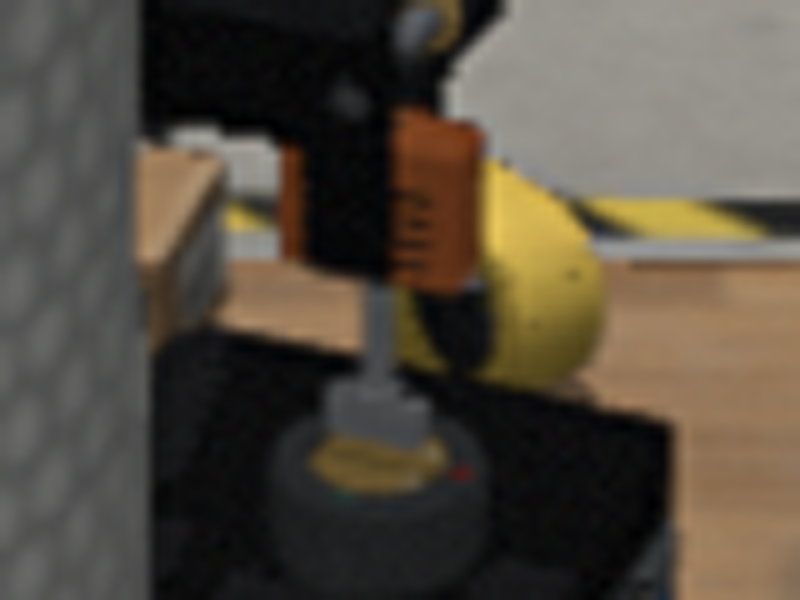

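Blade bottom at crop (375,440) over the slot at (380,460), which agrees with a 5 mm drop onto the slot. Lowering gently while watching the force.

```bash
python3 -m crank '{"steps":[[[0,0,-0.08],[0,0,0]],[[0,0,-0.08],[0,0,0]],[[0,0,-0.04],[0,0,0]],[[0,0,-0.04],[0,0,0]],[[0,0,0],[0,0,0]],[[0,0,0],[0,0,0]]]}' | egrep 'ee_pos|ft'
python3 -m crank '{"steps":[[[0,0,-0.04],[0,0,0]],[[0,0,-0.04],[0,0,0]],[[0,0,0],[0,0,0]],[[0,0,0],[0,0,0]]]}' | egrep 'ee_pos|ft'
```

```text
ee_pos: [0.5189, -0.218, 0.1777]
ft_force: [0.1, -0.7, -0.9]
ee_pos: [0.5189, -0.218, 0.1757]
ft_force: [-0.8, -0.1, -0.1]
```

```bash
for i in 1; do python3 -m crank '{"steps":[[[0,0,-0.04],[0,0,0]],[[0,0,-0.04],[0,0,0]],[[0,0,-0.04],[0,0,0]],[[0,0,0],[0,0,0]],[[0,0,0],[0,0,0]],[[0,0,0],[0,0,0]]]}' | egrep 'ee_pos|ft'; done; python3 -c "
from bench import monitor;s=monitor.read_state();print(s['ft_force'],s['torque'])"
python3 -m crank '{"steps":[[[0,0,-0.04],[0,0,0]],[[0,0,-0.04],[0,0,0]],[[0,0,0],[0,0,0]],[[0,0,0],[0,0,0]]]}' | egrep 'ee_pos|ft';python3 -c "
from bench import monitor;s=monitor.read_state();print(s['ft_force'],s['torque'])"
```

```text
ee_pos: [0.519, -0.218, 0.1729]
ft_force: [0.1, 0.5, 1.6]
[0.11810438 0.4573187  1.56782883] [ 6.49217537e-02 -2.64083736e-02  2.25047459e-05]
ee_pos: [0.519, -0.218, 0.1709]
ft_force: [-0.9, 0.4, 2.5]
[-0.9364379   0.38083584  2.52885606] [ 0.08448684  0.05019899 -0.02368598]
```

```bash
python3 -m crank '{"steps":[[[0,0,-0.04],[0,0,0]],[[0,0,-0.04],[0,0,0]],[[0,0,-0.04],[0,0,0]],[[0,0,-0.04],[0,0,0]],[[0,0,0],[0,0,0]],[[0,0,0],[0,0,0]]]}' | egrep 'ee_pos|ft';python3 -m crank '{"steps":[[[0,0,0],[0,0,0]],[[0,0,0],[0,0,0]]]}' | egrep 'ee_pos|ft';python3 -m crank '{"steps":[[[0,0,0],[0,0,0]],[[0,0,0],[0,0,0]]]}' | egrep 'ee_pos|ft';python3 -c "
from bench import monitor;s=monitor.read_state();print(s['ft_force'],s['torque'],s['joint_positions'])"
```

```text
ee_pos: [0.5191, -0.2181, 0.1671]
ft_force: [-0.5, 0.3, 7.0]
ee_pos: [0.5191, -0.2181, 0.1671]
ft_force: [-3.0, 0.6, 6.9]
ee_pos: [0.5191, -0.2181, 0.1671]
ft_force: [-2.4, 0.6, 6.2]
[-2.39817579  0.64352992  6.22064592] [ 0.2046282   0.30669444 -0.00540318] [ 0.81003037  0.30552777 -0.58230347  1.69901242  0.17919555  1.19010578
  1.37978834]
```

```bash
cat > st.py <<'E'
from bench import monitor
import numpy as np
s=monitor.read_state();q=s["eef_rot"];print("t",round(s["time"],2),"yaw",round(np.degrees(2*np.arctan2(q[1],q[0])),2),s["ee_pos"].round(4),s["ft_force"].round(1),"tq",s["torque"].round(3),"j7",s["joint_positions"][6].round(2),s["width"].round(4))
E
python3 -m crank '{"steps":[[[0,0,-0.02],[0,0,-0.5]],[[0,0,0],[0,0,-0.5]],[[0,0,0],[0,0,-0.5]],[[0,0,0],[0,0,-0.5]],[[0,0,0],[0,0,0]],[[0,0,0],[0,0,0]]]}' >/dev/null; python3 st.py
python3 -m crank '{"steps":[[[0,0,0],[0,0,-0.5]],[[0,0,0],[0,0,-0.5]],[[0,0,0],[0,0,-0.5]],[[0,0,0],[0,0,-0.5]],[[0,0,0],[0,0,0]],[[0,0,0],[0,0,0]]]}' >/dev/null; python3 st.py
```

```text
Traceback (most recent call last):
  File "st.py", line 3, in <module>
    s=monitor.read_state();q=s["eef_rot"];print("t",round(s["time"],2),"yaw",round(np.degrees(2*np.arctan2(q[1],q[0])),2),s["ee_pos"].round(4),s["ft_force"].round(1),"tq",s["torque"].round(3),"j7",s["joint_positions"][6].round(2),s["width"].round(4))
                                                                                                                                                                                                                                      ^^^^^^^^^^^^^^^^
AttributeError: 'float' object has no attribute 'round'
Traceback (most recent call last):
  File "st.py", line 3, in <module>
    s=monitor.read_state();q=s["eef_rot"];print("t",round(s["time"],2),"yaw",round(np.degrees(2*np.arctan2(q[1],q[0])),2),s["ee_pos"].round(4),s["ft_force"].round(1),"tq",s["torque"].round(3),"j7",s["joint_positions"][6].round(2),s["width"].round(4))
                                                                                                                                                                                                                                      ^^^^^^^^^^^^^^^^
AttributeError: 'float' object has no attribute 'round'
```

```bash
sed -i 's/s\["width"\].round(4)/round(s["width"],4)/' st.py; python3 st.py
python3 -m crank '{"steps":[[[0,0,0],[0,0,-0.5]],[[0,0,0],[0,0,-0.5]],[[0,0,0],[0,0,-0.5]],[[0,0,0],[0,0,-0.5]],[[0,0,0],[0,0,0]],[[0,0,0],[0,0,0]]]}' >/dev/null; python3 st.py
```

```text
t 11.02 yaw 138.59 [ 0.5191 -0.2184  0.1667] [-1.3 -1.2  6.9] tq [-0.149  0.288  0.019] j7 1.04 0.02
t 11.52 yaw 128.58 [ 0.5191 -0.2186  0.1667] [-1.9 -1.1  7.6] tq [-0.321  0.341  0.031] j7 0.87 0.0199
```

```bash
for i in 1; do python3 -m crank '{"steps":[[[0,0,0],[0,0,-0.5]],[[0,0,0],[0,0,-0.5]],[[0,0,0],[0,0,-0.5]],[[0,0,0],[0,0,-0.5]],[[0,0,0],[0,0,0]],[[0,0,0],[0,0,0]]]}' >/dev/null; python3 st.py
python3 -m crank '{"steps":[[[0,0,0],[0,0,-0.5]],[[0,0,0],[0,0,-0.5]],[[0,0,0],[0,0,-0.5]],[[0,0,0],[0,0,-0.5]],[[0,0,0],[0,0,0]],[[0,0,0],[0,0,0]]]}' >/dev/null; python3 st.py
python3 -m crank '{"steps":[[[0,0,0],[0,0,-0.5]],[[0,0,0],[0,0,-0.5]],[[0,0,0],[0,0,-0.5]],[[0,0,0],[0,0,-0.5]],[[0,0,0],[0,0,0]],[[0,0,0],[0,0,0]]]}' >/dev/null; python3 st.py;done
```

```text
t 12.02 yaw 118.58 [ 0.519  -0.2188  0.1667] [-1.9 -2.2  7.1] tq [-0.423  0.433 -0.011] j7 0.71 0.0196
t 12.52 yaw 108.57 [ 0.5189 -0.2189  0.1667] [-2.5 -2.1  6.7] tq [-0.515  0.528  0.034] j7 0.54 0.0199
t 13.02 yaw 98.56 [ 0.5188 -0.219   0.1667] [-2.2 -3.1  6.5] tq [-0.579  0.609 -0.002] j7 0.37 0.0192
```

```bash
for i in 1; do python3 -m crank '{"steps":[[[-0.02,-0.02,0],[0,0,-0.5]],[[0,0,0],[0,0,-0.5]],[[0,0,0],[0,0,-0.5]],[[0,0,0],[0,0,0]],[[0,0,0],[0,0,0]]]}' >/dev/null; python3 st.py
python3 -m crank '{"steps":[[[0,0,0],[0,0,-0.5]],[[0,0,0],[0,0,-0.5]],[[0,0,0],[0,0,0]],[[0,0,0],[0,0,0]]]}' >/dev/null; python3 st.py
python3 -m crank '{"steps":[[[0,0,0],[0,0,0]]]}' >/dev/null; python3 st.py;done
```

```text
t 13.43 yaw 91.08 [ 0.5185 -0.2192  0.1668] [-2.  -1.6  6.6] tq [-0.428  0.438  0.022] j7 0.24 0.0198
t 13.77 yaw 86.08 [ 0.5184 -0.2193  0.1667] [-2.4 -0.6  7.7] tq [-0.413  0.532  0.023] j7 0.16 0.0196
t 13.85 yaw 86.09 [ 0.5184 -0.2193  0.1667] [-1.6 -1.2  6. ] tq [-0.409  0.515  0.016] j7 0.16 0.0198
```

```bash
for i in 1; do python3 -m crank '{"steps":[[[-0.01,0,0],[0,0,-0.2]],[[0,0,0],[0,0,-0.2]],[[0,0,0],[0,0,0]],[[0,0,0],[0,0,0]]]}' >/dev/null; python3 st.py
python3 -m crank '{"steps":[[[-0.01,0,0],[0,0,-0.2]],[[0,0,0],[0,0,-0.2]],[[0,0,0],[0,0,0]],[[0,0,0],[0,0,0]]]}' >/dev/null; python3 st.py
python3 -m crank '{"steps":[[[-0.01,0,0],[0,0,-0.2]],[[0,0,0],[0,0,-0.2]],[[0,0,0],[0,0,0]],[[0,0,0],[0,0,0]]]}' >/dev/null; python3 st.py;done
```

```text
t 14.18 yaw 84.09 [ 0.5183 -0.2193  0.1668] [-1.3 -1.   7.6] tq [-0.404  0.398 -0.011] j7 0.12 0.0198
t 14.52 yaw 82.09 [ 0.5182 -0.2193  0.1668] [-0.7 -2.5  6.9] tq [-0.463  0.286  0.044] j7 0.09 0.0197
t 14.85 yaw 80.09 [ 0.5181 -0.2193  0.1669] [-0.3 -2.4  6. ] tq [-0.459  0.158  0.038] j7 0.06 0.0197
```

```bash
for i in 1; do python3 -m crank '{"steps":[[[0,0,0],[0,0,-0.2]],[[0,0,-0.01],[0,0,-0.2]],[[0,0,0],[0,0,0]],[[0,0,0],[0,0,0]]]}' >/dev/null; python3 st.py
python3 -m crank '{"steps":[[[0,0,0],[0,0,-0.2]],[[0,0,0],[0,0,-0.2]],[[0,0,0],[0,0,0]],[[0,0,0],[0,0,0]]]}' >/dev/null; python3 st.py;done
```

```text
t 15.18 yaw 78.09 [ 0.518  -0.2193  0.1667] [-0.2 -0.9  7.2] tq [-0.493  0.045  0.046] j7 0.02 0.0196
t 15.52 yaw 76.09 [ 0.518  -0.2193  0.1666] [-1.  -2.8  7.2] tq [-0.514  0.162  0.045] j7 -0.01 0.0195
```

```bash
for i in 1; do python3 -m crank '{"steps":[[[0,0,0],[0,0,-0.2]],[[0,0,0],[0,0,-0.2]],[[0,0,0],[0,0,0]],[[0,0,0],[0,0,0]]]}' >/dev/null; python3 st.py;done
```

```text
t 15.85 yaw 74.09 [ 0.518  -0.2193  0.1667] [-1.1 -1.5  7.2] tq [-0.479  0.251  0.033] j7 -0.04 0.0196
```

Still only friction torque, so I continue in 2 degree steps.

```bash
for i in 1; do python3 -m crank '{"steps":[[[0,0,0],[0,0,-0.2]],[[0,0,0],[0,0,-0.2]],[[0,0,0],[0,0,0]],[[0,0,0],[0,0,0]]]}' >/dev/null; python3 st.py
python3 -m crank '{"steps":[[[0,0,0],[0,0,-0.2]],[[0,0,0],[0,0,-0.2]],[[0,0,0],[0,0,0]],[[0,0,0],[0,0,0]]]}' >/dev/null; python3 st.py;done
```

```text
t 16.18 yaw 72.09 [ 0.518  -0.2193  0.1666] [-0.7 -1.5  6.2] tq [-0.539  0.254  0.049] j7 -0.08 0.0197
t 16.52 yaw 70.09 [ 0.518  -0.2194  0.1666] [-1.3 -2.   6.4] tq [-0.51   0.284  0.05 ] j7 -0.11 0.0198
```

```bash
for i in 1; do python3 -m crank '{"steps":[[[0,0,0],[0,0,-0.2]],[[0,0,0],[0,0,-0.2]],[[0,0,0],[0,0,0]],[[0,0,0],[0,0,0]]]}' >/dev/null; python3 st.py
python3 -m crank '{"steps":[[[0,0,0],[0,0,-0.2]],[[0,0,0],[0,0,-0.2]],[[0,0,0],[0,0,0]],[[0,0,0],[0,0,0]]]}' >/dev/null; python3 st.py;done
```

```text
t 16.85 yaw 68.09 [ 0.5179 -0.2193  0.1666] [-1.1 -1.1  6.8] tq [-0.476  0.365  0.072] j7 -0.15 0.0195
t 17.18 yaw 66.09 [ 0.5177 -0.2192  0.1665] [-1.3 -0.9  6.6] tq [-0.292  0.543  0.074] j7 -0.18 0.0195
```

```bash
for i in 1; do python3 -m crank '{"steps":[[[0,0,0],[0,0,-0.2]],[[0,0,0],[0,0,0]],[[0,0,0],[0,0,0]]]}' >/dev/null; python3 st.py
python3 -m crank '{"steps":[[[0,0,0],[0,0,0]]]}' >/dev/null; python3 st.py;python3 -m crank '{"steps":[[[0,0,0],[0,0,0]]]}' >/dev/null; python3 st.py;done
```

```text
t 17.43 yaw 65.1 [ 0.5177 -0.2191  0.1665] [-2.8 -1.   8. ] tq [-0.278  0.615  0.048] j7 -0.2 0.0198
t 17.52 yaw 65.1 [ 0.5177 -0.2191  0.1665] [-2.9 -0.5  7.1] tq [-0.22   0.63   0.053] j7 -0.2 0.0195
t 17.6 yaw 65.1 [ 0.5177 -0.2191  0.1665] [-2.8 -1.   8.2] tq [-0.234  0.686  0.106] j7 -0.2 0.02
```

```bash
for i in 1; do python3 -m crank '{"steps":[[[0,0,0],[0,0,-0.2]],[[0,0,0],[0,0,0]],[[0,0,0],[0,0,0]]]}' >/dev/null; python3 st.py
python3 -m crank '{"steps":[[[0,0,0],[0,0,0]]]}' >/dev/null; python3 st.py;done
```

```text
t 17.85 yaw 64.1 [ 0.5176 -0.2191  0.1665] [-2.1 -1.   7.3] tq [-0.234  0.736  0.124] j7 -0.21 0.0198
t 17.93 yaw 64.1 [ 0.5176 -0.2191  0.1665] [-2.8 -0.3  8. ] tq [-0.159  0.744  0.063] j7 -0.21 0.0197
```

```bash
for i in 1; do python3 -m crank '{"steps":[[[-0.01,0,0],[0,0,-0.2]],[[-0.01,0,0],[0,0,0]],[[0,0,0],[0,0,0]]]}' >/dev/null; python3 st.py
python3 -m crank '{"steps":[[[0,0,0],[0,0,0]]]}' >/dev/null; python3 st.py;python3 -m crank '{"steps":[[[0,0,0],[0,0,0]]]}' >/dev/null; python3 st.py;done
```

```text
t 18.18 yaw 63.1 [ 0.5174 -0.2191  0.1666] [-1.5  0.2  6.5] tq [-0.249  0.415  0.094] j7 -0.23 0.0195
t 18.27 yaw 63.11 [ 0.5174 -0.2191  0.1666] [-2.4 -0.   6.9] tq [-0.261  0.369  0.158] j7 -0.23 0.0195
t 18.35 yaw 63.11 [ 0.5174 -0.219   0.1666] [-1.7  0.2  7. ] tq [-0.223  0.377  0.075] j7 -0.23 0.0195
```

```bash
for i in 1; do python3 -m crank '{"steps":[[[0,0,0],[0,0,-0.2]],[[0,0,0],[0,0,0]],[[0,0,0],[0,0,0]]]}' >/dev/null; python3 st.py
python3 -m crank '{"steps":[[[0,0,0],[0,0,0]]]}' >/dev/null; python3 st.py;python3 -m crank '{"steps":[[[0,0,0],[0,0,0]]]}' >/dev/null; python3 st.py;done
```

```text
t 18.6 yaw 62.1 [ 0.5174 -0.2191  0.1666] [-2.7 -0.3  6.9] tq [-0.275  0.401  0.119] j7 -0.25 0.0196
t 18.68 yaw 62.11 [ 0.5174 -0.2191  0.1666] [-2.2 -0.4  6.2] tq [-0.226  0.43   0.129] j7 -0.25 0.0194
t 18.77 yaw 62.11 [ 0.5174 -0.219   0.1666] [-2.2 -0.9  6.7] tq [-0.234  0.437  0.128] j7 -0.25 0.0198
```

```bash
for i in 1; do python3 -m crank '{"steps":[[[0,0,0],[0,0,-0.2]],[[0,0,0],[0,0,0]],[[0,0,0],[0,0,0]]]}' >/dev/null; python3 st.py
python3 -m crank '{"steps":[[[0,0,0],[0,0,0]]]}' >/dev/null; python3 st.py;python3 -m crank '{"steps":[[[0,0,0],[0,0,0]]]}' >/dev/null; python3 st.py;done
```

```text
t 19.02 yaw 61.11 [ 0.5174 -0.2191  0.1666] [-1.1 -1.2  7.5] tq [-0.229  0.461  0.102] j7 -0.26 0.02
t 19.1 yaw 61.12 [ 0.5174 -0.219   0.1666] [-1.6 -1.1  7. ] tq [-0.224  0.432  0.128] j7 -0.26 0.0194
t 19.18 yaw 61.11 [ 0.5173 -0.2191  0.1666] [-2.2 -1.2  7.7] tq [-0.265  0.442  0.141] j7 -0.26 0.0198
```

```bash
for i in 1; do python3 -m crank '{"steps":[[[0,0,0],[0,0,-0.2]],[[0,0,0],[0,0,0]],[[0,0,0],[0,0,0]]]}' >/dev/null; python3 st.py
python3 -m crank '{"steps":[[[0,0,0],[0,0,0]]]}' >/dev/null; python3 st.py;python3 -m crank '{"steps":[[[0,0,0],[0,0,0]]]}' >/dev/null; python3 st.py;done
```

```text
t 19.43 yaw 60.11 [ 0.5173 -0.219   0.1666] [-2.  -0.5  7.3] tq [-0.246  0.453  0.225] j7 -0.28 0.0195
t 19.52 yaw 60.12 [ 0.5174 -0.219   0.1666] [-1.1 -0.3  7.6] tq [-0.266  0.488  0.199] j7 -0.28 0.0195
t 19.6 yaw 60.12 [ 0.5174 -0.219   0.1666] [-2.5 -1.3  7.9] tq [-0.231  0.391  0.205] j7 -0.28 0.0195
```

The stop is felt (0.2 N m). Relieving upward while holding the turn.

```bash
python3 -m crank '{"steps":[[[0,0,0.04],[0,0,0]],[[0,0,0.04],[0,0,0]],[[0,0,0.04],[0,0,0]],[[0,0,0],[0,0,0]],[[0,0,0],[0,0,0]]]}' >/dev/null; python3 st.py
python3 -m crank '{"steps":[[[0,0,0.04],[0,0,0]],[[0,0,0.04],[0,0,0]],[[0,0,0],[0,0,0]],[[0,0,0],[0,0,0]]]}' >/dev/null; python3 st.py
```

```text
t 20.02 yaw 60.11 [ 0.5173 -0.2189  0.1692] [-0.8 -3.5  5.1] tq [-0.748  0.11   0.223] j7 -0.28 0.0199
t 20.35 yaw 60.11 [ 0.5172 -0.2188  0.1709] [ 1.3 -3.8  0.5] tq [-1.06  -0.312  0.134] j7 -0.28 0.0197
```

```bash
python3 -m crank '{"steps":[[[0,0,0.04],[0,0,0]],[[0,0,0.04],[0,0,0]],[[0,0,0],[0,0,0]],[[0,0,0],[0,0,0]]]}' >/dev/null; python3 st.py
```

```text
t 20.68 yaw 60.11 [ 0.5171 -0.2188  0.1727] [ 2.3 -4.5 -3.7] tq [-1.451 -0.707  0.103] j7 -0.28 0.0197
```

```bash
python3 -m crank '{"steps":[[[0.02,-0.04,0],[0,0,0.2]],[[0,0,0],[0,0,0.1]],[[0,0,0],[0,0,0]],[[0,0,0],[0,0,0]]]}' >/dev/null; python3 st.py
python3 -m crank '{"steps":[[[0.02,-0.02,0],[0,0,0.2]],[[0,0,0],[0,0,0]],[[0,0,0],[0,0,0]]]}' >/dev/null; python3 st.py
```

```text
t 21.02 yaw 61.64 [ 0.5174 -0.219   0.1729] [-1.5 -1.  -0.3] tq [-0.302  0.316  0.099] j7 -0.25 0.0197
t 21.27 yaw 62.65 [ 0.5177 -0.2194  0.1726] [-3.8  0.3  0.9] tq [0.384 1.024 0.066] j7 -0.23 0.0198
```

```bash
python3 -m crank '{"steps":[[[-0.02,0.01,0],[0,0,0]],[[0,0,0.02],[0,0,0.1]],[[0,0,0.02],[0,0,0]],[[0,0,0],[0,0,0]]]}' >/dev/null; python3 st.py
python3 -m crank '{"steps":[[[0,0,0.02],[0,0,0]],[[0,0,0.02],[0,0,0.1]],[[0,0,0],[0,0,0]],[[0,0,0],[0,0,0]]]}' >/dev/null; python3 st.py
```

```text
t 21.6 yaw 63.13 [ 0.5175 -0.2195  0.1737] [-2.   1.1 -3.9] tq [0.382 0.604 0.101] j7 -0.23 0.0194
t 21.93 yaw 63.62 [ 0.5176 -0.2198  0.175 ] [-3.2  2.8 -3.4] tq [ 0.349  0.793 -0.01 ] j7 -0.22 0.0194
```

```bash
python3 -m crank '{"steps":[[[-0.02,0.02,0],[0,0,0.1]],[[0,0,0.04],[0,0,0]],[[0,0,0.04],[0,0,0]],[[0,0,0.04],[0,0,0]],[[0,0,0],[0,0,0]],[[0,0,0],[0,0,0]]]}' >/dev/null; python3 st.py
python3 -m crank '{"steps":[[[0,0,0.1],[0,0,0]],[[0,0,0.2],[0,0,0]],[[0,0,0.3],[0,0,0]],[[0,0,0.4],[0,0,0]],[[0,0,0.4],[0,0,0]],[[0,0,0.3],[0,0,0]],[[0,0,0],[0,0,0]],[[0,0,0],[0,0,0]]]}' >/dev/null; python3 st.py
python3 - <<'E'
from h import *
s=grab("side",4);cv2.imwrite("pics/v4.png",cv2.resize(s["pixels"][135:195,295:375],(800,600),interpolation=cv2.INTER_CUBIC))
E
```

```text
t 22.43 yaw 64.12 [ 0.5176 -0.2194  0.1784] [-0.2  1.2 -1.3] tq [ 0.009 -0.075  0.022] j7 -0.21 0.0196
t 23.1 yaw 64.12 [ 0.5175 -0.2193  0.2212] [ 0.7 -0.3 -1.5] tq [-0.056  0.001  0.026] j7 -0.2 0.02
```

View pics/v4.png

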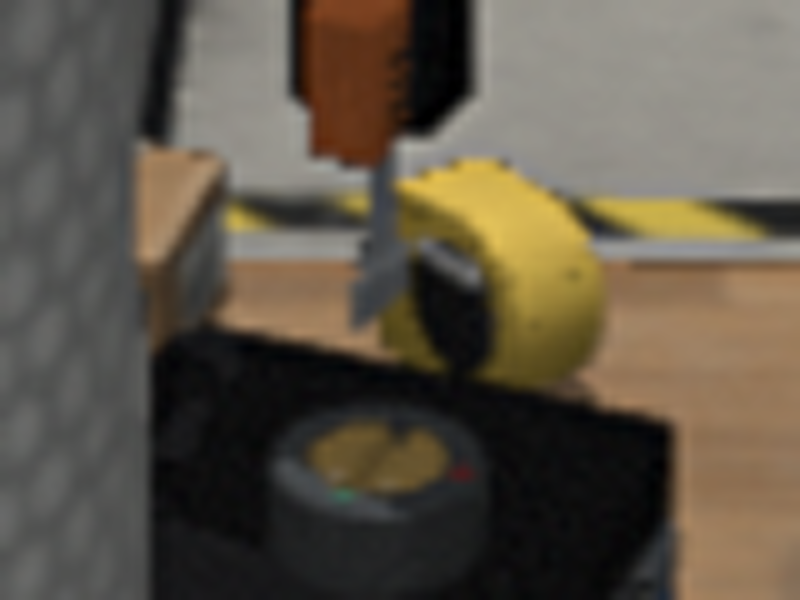

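The slot now lies along printer y, with its far end at (410,425) and near end at (360,480). The brass face's lower edge is at row 492, the same as before, so the cam is up. I'll check that numerically and carry the key back.

```bash
python3 - <<'E'
from h import *
for k in(0,4):
    m=mask(load("side",k),(15,70,60),(32,255,255),(318,172,30,20));ys,xs=np.nonzero(m);print(cen(m),ys.min(),ys.max(),xs.min(),xs.max())
E
python3 -m crank '{"steps":[[[0,0.1,0],[0,0,0.5]],[[-0.09,0.3,0],[0,0,1]],[[-0.09,0.5,0],[0,0,1]],[[-0.09,0.5,0],[0,0,1]],[[-0.09,0.5,0],[0,0,1]],[[-0.09,0.5,0],[0,0,1]],[[-0.09,0.5,0],[0,0,1]],[[-0.09,0.5,0],[0,0,1]],[[-0.09,0.5,0],[0,0,1]],[[-0.09,0.5,0],[0,0,1]]]}' >/dev/null; python3 st.py
python3 -m crank '{"steps":[[[-0.09,0.5,0],[0,0,1]],[[-0.09,0.5,0],[0,0,1]],[[-0.09,0.5,0],[0,0,1]],[[-0.09,0.5,0],[0,0,1]],[[-0.09,0.5,0],[0,0,1]],[[-0.09,0.5,0],[0,0,1]],[[-0.09,0.5,0],[0,0,1]],[[-0.09,0.5,0],[0,0,1]],[[-0.09,0.5,0],[0,0,1]],[[-0.09,0.5,0],[0,0,1]]]}' >/dev/null; python3 st.py
python3 -m crank '{"steps":[[[-0.09,0.5,0],[0,0,1]],[[-0.09,0.5,0],[0,0,1]],[[-0.09,0.5,0],[0,0,1]],[[-0.09,0.5,0],[0,0,1]],[[0,0,0],[0,0,0.9]],[[0,0,0],[0,0,0]],[[0,0,0],[0,0,0]],[[0,0,0],[0,0,0]]]}' >/dev/null; python3 st.py
```

```text
(array([333.62637363, 179.59340659]), 91) 172 184 326 347
(array([333.37349398, 179.63855422]), 83) 172 183 326 347
t 23.98 yaw 111.87 [ 0.4964 -0.1087  0.2199] [-0.9 -0.2 -0.9] tq [-0.017 -0.149  0.06 ] j7 0.46 0.0192
t 24.82 yaw 161.87 [0.4739 0.0163 0.22  ] [-0.   0.9 -0.7] tq [ 0.048 -0.179  0.033] j7 1.1 0.0194
t 25.48 yaw 185.92 [0.4654 0.0652 0.2202] [ 0.3 -0.6 -0.6] tq [ 0.087 -0.095  0.05 ] j7 1.42 0.0199
```

```bash
python3 -m crank '{"steps":[[[-0.09,0.07,-0.4],[0,0,0]],[[0,0,-0.6],[0,0,0]],[[0,0,-0.6],[0,0,0]],[[0,0,-0.4],[0,0,0]],[[0,0,-0.2],[0,0,0]],[[0,0,0],[0,0,0]],[[0,0,0],[0,0,0]]]}' >/dev/null; python3 st.py
python3 - <<'E'
from h import *
s=grab("side",5);t=grab("top",5)
cv2.imwrite("pics/v5.png",np.hstack([cv2.resize(s["pixels"][220:310,320:395],(500,600),interpolation=cv2.INTER_CUBIC),cv2.resize(t["pixels"][190:230,325:365],(300,300),interpolation=cv2.INTER_CUBIC).repeat(2,0)]))
E
```

```text
t 26.07 yaw 186.1 [0.4633 0.0675 0.1657] [ 0.4  0.8 -1.3] tq [ 0.121 -0.14  -0.034] j7 1.38 0.0197
```

View pics/v5.png

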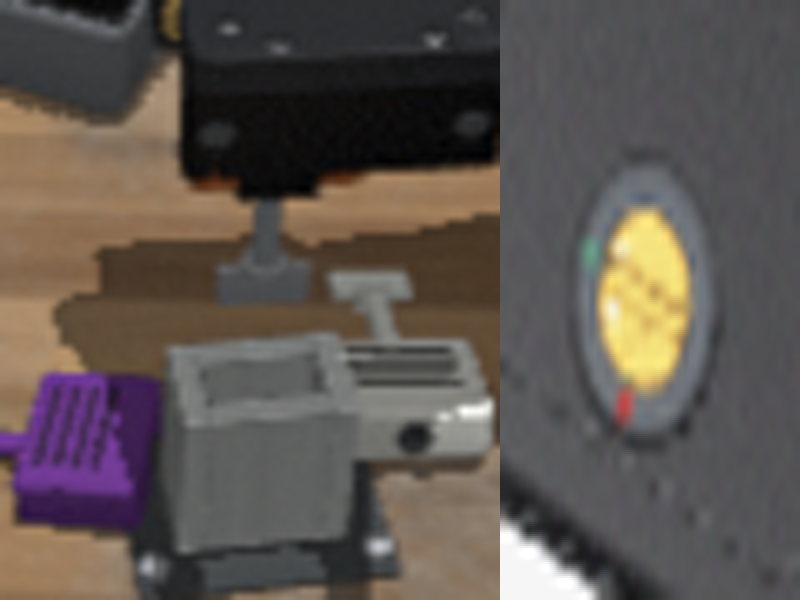

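The key is upright, blade at x=265 over the well at x=263. The lock slot is seen turned to printer y. Lowering.

```bash
python3 -m crank '{"steps":[[[0,0,-0.4],[0,0,0]],[[0,0,-0.4],[0,0,0]],[[0,0,-0.4],[0,0,0]],[[0,0,-0.4],[0,0,0]],[[0,0,-0.4],[0,0,0]],[[0,0,-0.4],[0,0,0]],[[0,0,-0.4],[0,0,0]],[[0,0,-0.28],[0,0,0]],[[0,0,-0.08],[0,0,0]],[[0,0,0],[0,0,0]]]}' >/dev/null; python3 st.py
python3 -m crank '{"steps":[[[0,0,-0.04],[0,0,0]],[[0,0,-0.04],[0,0,0]],[[0,0,0],[0,0,0]],[[0,0,0],[0,0,0]]]}' >/dev/null; python3 st.py
```

```text
t 27.0 yaw 186.13 [0.4629 0.0675 0.0859] [ 0.2 -0.3 -0.8] tq [ 0.123 -0.109  0.048] j7 1.3 0.0195
t 27.33 yaw 186.12 [0.4634 0.0675 0.0848] [-0.4  0.3 -0.7] tq [ 0.053 -0.138  0.017] j7 1.3 0.0194
```

```bash
python3 -m crank '{"steps":[[[0,0,-0.03],[0,0,0]],[[0,0,0],[0,0,0]],[[0,0,0],[0,0,0]]]}' >/dev/null; python3 st.py
python3 -m crank '{"steps":[[[0,0,0],[0,0,0]],[[0,0,0],[0,0,0]],[[0,0,0],[0,0,0]],[[0,0,0],[0,0,0]],[[0,0,0],[0,0,0]],[[0,0,0],[0,0,0]]]}' 50 >/dev/null; python3 st.py
python3 -m crank '{"steps":[[[0,0,0.2],[0,0,0]],[[0,0,0.5],[0,0,0]],[[0,0,0.8],[0,0,0]],[[0,0,1],[0,0,0]],[[0,0,1],[0,0,0]],[[0,0,1],[0,0,0]],[[0,0,0.8],[0,0,0]],[[0,0,0.4],[0,0,0]],[[0,0,0],[0,0,0]]]}' >/dev/null; python3 st.py
python3 - <<'E'
from h import *
s=grab("side",6);t=grab("top",6)
cv2.imwrite("pics/v6.png",np.hstack([cv2.resize(s["pixels"][220:310,320:395],(500,600),interpolation=cv2.INTER_CUBIC),cv2.resize(s["pixels"][160:200,310:350],(300,300),interpolation=cv2.INTER_CUBIC).repeat(2,0)]))
E
```

```text
t 27.58 yaw 186.12 [0.4634 0.0675 0.0839] [ 0.1 -0.3 -0.3] tq [ 0.097 -0.178 -0.055] j7 1.3 0.0197
t 28.08 yaw 186.12 [0.4632 0.0675 0.0838] [-0.  -0.8  0.1] tq [ 0.099 -0.137  0.028] j7 1.3 0.0477
t 28.83 yaw 186.12 [0.4642 0.0677 0.2284] [ 0.5 -0.3  0.7] tq [ 0.072 -0.13  -0.022] j7 1.42 0.0504
```

View pics/v6.png

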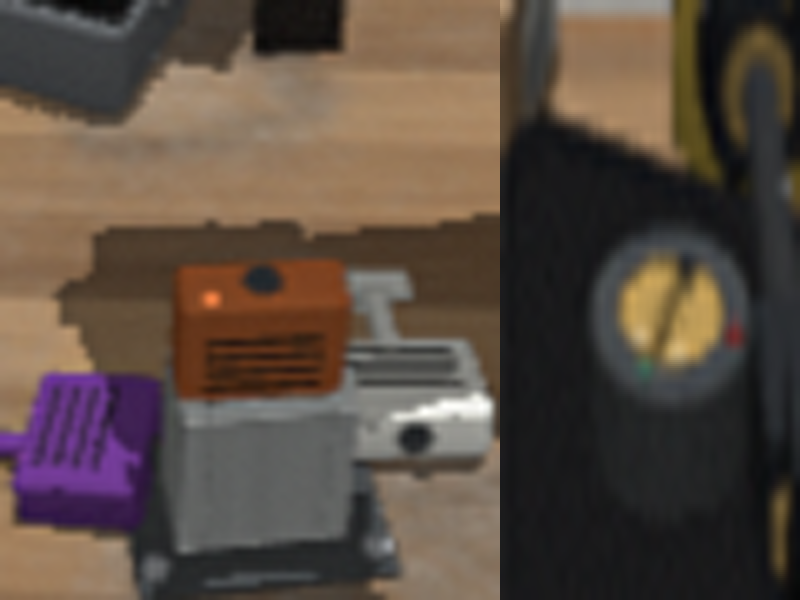

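The key sits on the rim, upright and released, with its button at crop (262,280). The slot points at the green dot with the cam up. Handing in.

```bash
python3 -c "
from bench import ticket;print(ticket.close_job())"
```

```text
the job is handed in; nothing more can be done
None
```

The job is handed in at about 29 s of the 72 s allowed: the camera images show the cam turned to its stop, back up and pointing at the green dot, and the key upright, fully down in its stand and released; the judge returned no verdict.

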